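# Key home the filter-holder lid of the air sampler, clamp it and leave the power on

### The arm

A 7-joint arm with a two-finger parallel gripper is mounted at the origin on a cart in front of the work surface, level with it; the furniture and walls round the work are solid. World frame = base frame: x ahead of the robot, y to its left, z up, the work surface at z = 0. Lengths are in m, angles in rad, forces in N, time in s.
With the tool pointing down it reaches from about 0.4 to 0.85 m from the base axis. Payload 10.4 kg.
Tool frame: the origin (TCP) lies on the centre line of the jaws, within the pads' length; the fingertips stand 22 mm ahead of it and the grasp point (between the pads) lies 3 mm ahead of it; z points along the fingers, y is the line along which they close (so a half turn about z gives the same grasp; the last joint's range is limited). The gripper opens to 87 mm and grips with 3 to 60 N. Pads are 19 mm wide; open, the fingers measure 117 mm over their backs; the gripper's body (75 mm by 190 mm) begins 51 mm behind the grasp point.
Start: joints at [1.08, 0.332, -0.065, 1.46, 0.022, 1.35, -0.088], TCP at [0.282, -0.558, 0.21] pointing down, gripper open.
Joint ranges: [-2.6, 2.6], [-0.5, 2.12], [-1.47, 1.34], [0.16, 2.42], [-1.27, 4.41], [0.06, 2.06], [-2.6, 2.6]. Speed limits (rad/s): [2.22, 2.22, 2.79, 2.79, 3.14, 3.14, 3.14].

### API

Orientations are given as a unit quaternion [x, y, z, w].
In Python, from bench import r gives the robot as it stands.
- The arm moves only by the shell command python3 jog.py 'ROWS' [FORCE]. ROWS is a JSON list of rows, 1 to 12 of them, each of 5 numbers: dx, dy, dz in m, then a turn about the tool's z in rad, then the finger opening in m; each row is the pose to reach, as a shift and turn from the pose commanded when the command began, along the tool's axes at that moment; what a row does not reach only later rows make up. A row lasts 1/10 s, in which the tool goes at most 0.05 m and 0.15 rad, less where a joint would pass 70% of its speed; a pose out of reach is approached as far as the arm can. The fingers move at their own pace and stop on an object; FORCE is the grip in N (left out, the last holds). Time passes only in rows, so rows that do not move let the fingers close. It prints the time, the measured TCP pose, the force, the opening and the grip force at its end.
- r.read_state(): the state, without advancing time (a new reading comes with each control period).
- r.camera(name): name is "scene" or "top" or "wrist"; returns a dict with "img" (384x512x3 uint8, red, green, blue), "fx", "fy", "cx", "cy" (pixels), "pose" (4x4, takes a point from camera to world coordinates). Camera axes: x right, y down, z forward; pixel columns grow to the right and rows downward; lengths in m; the calibration is good to about 2 mm. A picture is of the moment at which its call begins. There is no depth.
- r.close_job(): hands the job in; it is judged then, once.
The state is a dict: "time": time; "joint_positions": joint angles; "joint_vel": joint speeds; "joint_torque": joint torques, N m; "ee_pos": TCP position; "eef_rot": TCP orientation; "ft_force": force on the tool from outside, world axes, zero at the start; "torque": the same for the moment, N m; "width": finger opening in m; "grip_force": force on a finger pad.
Only numpy, scipy, OpenCV 4.12 (cv2) and the standard library are available. Lean on these libraries where they do the work, as an engineer would, in place of code of your own. Each camera call takes 0.05 s, during which the arm holds its last target. There are 200 camera calls.

### The job

Get the sloping air sampler on the desk ready to run. Its round filter lid has only been laid on the holder, turned out of place: turn it on the rim until its key drops into the notch and press it fully home and flush, then swing the clamp arm over it as far as it goes. See that the power toggle on the panel ends up on, thrown to the right towards its white stroke, flipping it if it is off; do not push about or knock over the loose things standing round the sampler.

Things in the scene. Friction and masses are not known exactly. Their poses are not given: they have to be found in the camera images.
- sampler: the air sampler's case: a fixed grey wedge, 165 mm deep (x) by 210 mm wide (y), 45 mm high at the front and 140 mm at the back, its top a panel that slopes 30 deg down towards the robot; black carrying handle at the back. Origin: centre of its underside; x to its back, y to its left, z up
- holder: the filter holder: a fixed dark metal bowl standing square on the sloping panel, 104 mm outside, 88 mm inside, rim 32 mm above the panel. Origin: on the panel's surface at the bowl's axis; x runs up the slope (away from the robot), y to the left, z out of the panel along the bowl's axis. In this frame the panel reaches from x = -86 to 86 mm, y = -127 to 67 mm
- notch (a point): middle of the notch in the holder's rim, level with the rim's top, 48 mm from the bowl's axis, at 145 deg from the holder's x towards its y (the low left part of the rim); the notch is 19 mm wide, 8 mm deep, open inwards and outwards; a white stroke on the panel just outside the bowl points at it
- lid: the loose bright lid, 0.18 to 0.29 kg: a flange 102 mm across, 6 mm thick, 12 dark holes, pinch bar on top, one key at the edge; a spigot below (83 mm across, 14 mm deep) sits loosely in the bowl. Origin: centre of the flange's underside; x towards the key, z out of its top. Home: flush on the rim, origin 32 mm along z from the holder's origin (35 mm or more with the key on the rim)
- lid_key (a point): foot of the lid's key, 51 mm from the lid's axis; the key is a lug 14 mm wide (10.5 mm at its foot), reaching out to 57 mm from the axis and 7 mm below the flange. At the start it rides on the rim, so that the lid lies cocked by 4 deg; it may be anywhere round the rim but at least 0.6 rad from the notch
- lid_bar (a point): top middle of the lid's black pinch bar, on the lid's axis 35 mm above the flange's underside (29 mm above its top); the bar is 12 mm thick along the lid's x and 64 mm long along its y
- clamp (a joint): swing clamp, rad. Grows clockwise seen from above: knob at x = 45 cos q, y = -68 - 45 sin q mm in the holder's frame. 0: tail with knob up the slope, nose clear of the lid; 1.571: end stop, nose over the lid's edge, tail to the right. Starts between -0.35 and 0.1 (least -0.4); rubs (about 1 N at the knob) and stays where it is left
- clamp_pivot (a point): axis of the clamp on top of its fixed post (16 mm thick), at (0, -68, 40) mm in the holder's frame. The steel arm, 14 mm wide and 5 mm thick, turns parallel to the panel, its underside 40 mm above it: 2 mm above the lid when that is home; a lid standing higher there blocks it. Nose 28 mm long, tail the other way
- clamp_knob (a point): middle of the upright black knob on the clamp's tail, 45 mm from the pivot; 14 mm thick, from 44 to 71 mm above the panel
- toggle (a joint): power toggle, rad. 0: off, leaning 0.4 rad to the left, towards the lid's side; 0.8: on, leaning 0.4 rad to the right, towards a white stroke on the panel. It moves easily and falls to the nearer end once past the middle (0.4); starts at either end
- toggle_pivot (a point): pivot of the toggle near the low right corner of the panel, at (-60, -102, 4) mm in the holder's frame; its axis runs up the slope
- toggle_tip (a point): point on the toggle's steel bat lever 32 mm from its pivot; the lever is 36 mm long and up to 11 mm thick
- wipes_tub: bystander, loose: white tub of wipes with a green cap, 69 mm across, 133 mm high, standing beside the sampler. Origin: centre of its underside
- sanitizer: bystander, loose: gel bottle with a pump, 75 x 59 x 172 mm, standing beside the sampler. Origin: centre of its underside
- label_roll: bystander, loose: roll of labels on its edge, 60 x 113 x 72 mm, beside the sampler. Origin: centre of its underside
- cream_tube: bystander, loose: hand cream tube lying in front of the sampler, 40 x 136 x 27 mm. Origin: centre of its underside

How it is judged:
On the way, in this order (a step that is already met when the one before it is completed fails the run):
1. the lid's key has dropped into the notch and the lid lies flush on the rim (z of lid in the frame of holder below 0.0335 m and angle between the z axis of lid and the z axis of holder, either way round below 0.03 rad and distance between lid_key and notch below 0.013 m), for 0.2 s.
2. the clamp arm is swung fully over the seated lid (all of step 1 and value of joint clamp above 1.4 rad), for 0.2 s.
At the end, for the whole second after the job is handed in: the lid is home (its origin less than 33.5 mm out from the holder's origin, flush within 0.03 rad, its key in the notch) and at rest, the clamp arm is over it (joint above 1.4 of 1.571 rad) and the toggle is on (above 0.7 of 0.8 rad) (all of step 2 and value of joint toggle above 0.7 rad and linear speed of lid below 0.02 m/s); the robot touches nothing.
It fails at once if the tub of wipes is shoved more than 40 mm or tipped (distance of wipes_tub from where it was at the start of the episode above 0.04 m or angle between wipes_tub's own z axis and vertical above 0.5 rad).
It fails at once if the gel bottle is shoved more than 40 mm or tipped (distance of sanitizer from where it was at the start of the episode above 0.04 m or angle between sanitizer's own z axis and vertical above 0.5 rad).
It fails at once if the label roll is shoved more than 40 mm or tipped (distance of label_roll from where it was at the start of the episode above 0.04 m or angle between label_roll's own z axis and vertical above 0.5 rad).
It fails at once if the hand cream tube is shoved more than 40 mm or tipped (distance of cream_tube from where it was at the start of the episode above 0.04 m or angle between cream_tube's own z axis and vertical above 0.5 rad).
It also fails if it takes over 56 s, if anything falls off the work surface, if the arm or the gripper's body presses on something with over 40 N, if the wrist force passes 120 N, or if a joint passes its speed limit or range.

## Working session

There is one attempt and no reset: what is moved stays moved. The work goes in short steps, Python scripts to look and compute and a shell command to move; the robot and the scene stay as the last step left them, time stands still between calls to the robot, and variables do not carry over. Pictures are saved under pics/ and viewed, at most 10 in all, crops included, and the job is handed in when it is done.

```bash
ls; mkdir -p pics
python3 - <<'E'
from bench import r
import cv2,numpy as np
for n in ["scene","top"]:
    c=r.camera(n); cv2.imwrite(f"pics/{n}0.png",c["img"][:,:,::-1]); print(n,c["fx"],c["fy"],c["cx"],c["cy"],c["pose"].round(4).tolist() if hasattr(c["pose"],"round") else c["pose"])
s=r.read_state(); print(s["time"],s["ee_pos"],s["eef_rot"],s["width"])
E
```

```text
bench.py
jog.py
pics
scene 361.98964305142783 361.98964305142783 257.02300912584894 194.53224691659952 [[0.8817, -0.322, 0.3449, 0.2643], [-0.4715, -0.6285, 0.6186, -0.4771], [0.0176, -0.7081, -0.7059, 0.7069], [0.0, 0.0, 0.0, 1.0]]
top 421.28457875201656 421.28457875201656 251.44656852427192 191.39352931774616 [[-0.0253, -0.9974, 0.068, 0.4835], [-0.9996, 0.0262, 0.0117, 0.0365], [-0.0134, -0.0677, -0.9976, 1.3007], [0.0, 0.0, 0.0, 1.0]]
0.1 [ 0.28168368 -0.55751858  0.20954745] [ 9.72763441e-01  2.31799237e-01 -1.66589625e-04 -6.11458491e-04] 0.08715624767971505
```

View pics/scene0.png

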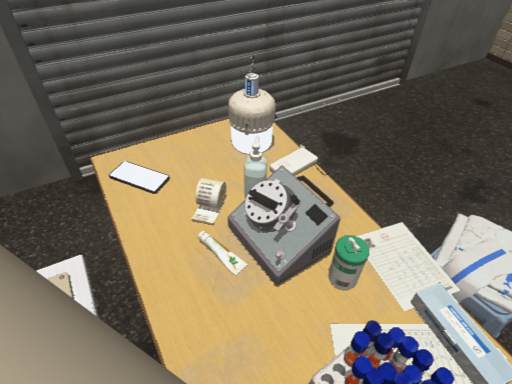

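View pics/top0.png

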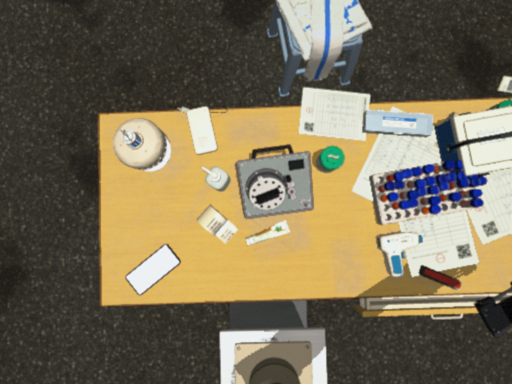

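The scene view shows the sampler with its panel around (285,225), the lid at about (268,203), the tub at (348,262), the bottle at (256,165), the roll at (208,195) and the tube at (222,252). In the top view the sampler spans about (237-313, 150-217). I'll zoom in on both.

Run:
```python
import cv2,numpy as np
a=cv2.imread("pics/top0.png")[140:230,195:355]; b=cv2.imread("pics/scene0.png")[150:290,190:375]
a=cv2.resize(a,(640,360),interpolation=cv2.INTER_CUBIC)
cv2.imwrite("pics/topz.png",a)
cv2.imwrite("pics/scenez.png",cv2.resize(b,(740,560),interpolation=cv2.INTER_CUBIC))
```

```text
(no output)
```

View pics/topz.png

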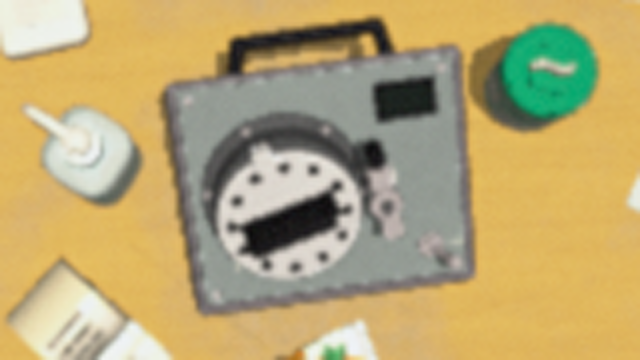

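View pics/scenez.png

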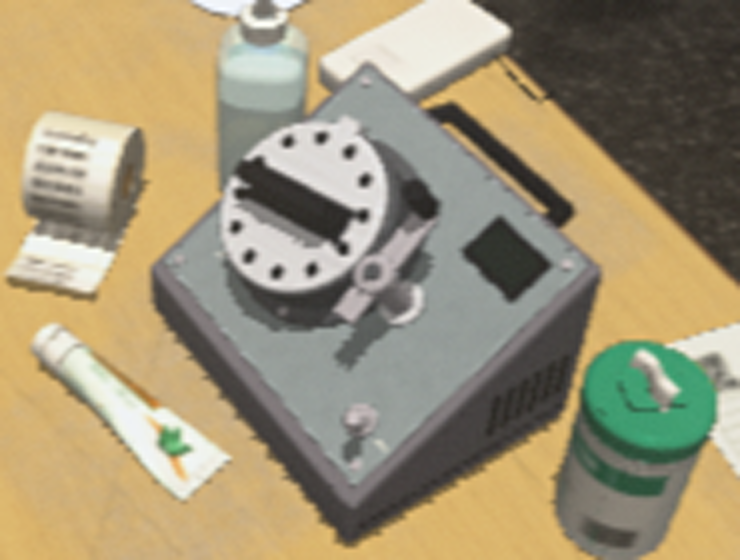

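The top zoom shows the panel corners at (168,86), (460,48), (472,275) and (203,312), with the lid key at (260,152). The scene zoom has the same corners at (368,66), (600,268), (350,492) and (153,270), the key at (350,125), the knob at (420,195) and the toggle tip near (360,415).

```bash
cat > h.py <<'E'
import numpy as np, json
from scipy.spatial.transform import Rotation as R
from scipy.optimize import least_squares
T=R.from_euler
def proj(c,P):
    M=np.linalg.inv(np.array(c["pose"])); p=np.atleast_2d(P)@M[:3,:3].T+M[:3,3]
    return np.c_[c["fx"]*p[:,0]/p[:,2]+c["cx"],c["fy"]*p[:,1]/p[:,2]+c["cy"]]
def holder(x,y,yaw):
    S=R.from_euler("z",yaw).as_matrix(); H=S@R.from_euler("y",-np.arctan2(95,165)).as_matrix()
    return H, np.array([x,y,0])+S@[0,.030,.0925]
def ray(c,uv,H,o,z):  # pixel -> holder-frame point on plane z
    P=np.array(c["pose"]); d=P[:3,:3]@[(uv[0]-c["cx"])/c["fx"],(uv[1]-c["cy"])/c["fy"],1]
    a=H.T@(P[:3,3]-o); b=H.T@d; return a+b*(z-a[2])/b[2]
E
python3 - <<'E'
from h import *
from bench import r
t=r.camera("top"); s=r.camera("scene")
zt=lambda u:(np.array(u)+.5)/4+[194.5,139.5]; zs=lambda u:(np.array(u)+.5)/4+[189.5,149.5]
ct=zt([(168,86),(460,48),(472,275),(203,312)]); cs=zs([(368,66),(600,268),(350,492),(153,270)])
C=np.array([[.0825,.105,.14],[.0825,-.105,.14],[-.0825,-.105,.045],[-.0825,.105,.045]])
def W(p): return C@R.from_euler("z",p[2]).as_matrix().T+[p[0],p[1],0]
for nm,f in (("both",lambda p:np.r_[(proj(t,W(p))-ct).ravel(),(proj(s,W(p))-cs).ravel()]),("top",lambda p:(proj(t,W(p))-ct).ravel()),("scene",lambda p:(proj(s,W(p))-cs).ravel())):
    q=least_squares(f,[.5,0,0]); print(nm,q.x.round(4),q.fun.round(1))
    if nm=="both": p=q.x
H,o=holder(*p); print(o)
np.save("pose.npy",p)
for c,z,nm,k in ((t,zt,"top",(260,152)),(s,zs,"scene",(350,125))):
    a=ray(c,z(k),H,o,.040); print(nm,"key",a.round(4),np.degrees(np.arctan2(a[1],a[0])))
for k,h in (((375,152),.071),((385,205),.045),((425,240),.03),((445,258),.03)): print("top",k,ray(t,zt(k),H,o,h).round(4))
for k,h in (((420,195),.071),((372,272),.045),((360,415),.035),((352,455),.0)): print("sc",k,ray(s,zs(k),H,o,h).round(4))
for tq in (-.4,.4):
  P=np.array([[-.06,-.102-.032*np.sin(-tq),.004+.032*np.cos(tq)],[-.06,-.102,.004]]) 
  w=P@H.T+o; print(tq,"top",((proj(t,w)-[194.5,139.5])*4).round(),"scene",((proj(s,w)-[189.5,149.5])*4).round())
E
```

```text
both [ 0.5793 -0.0208  0.1043] [-1.1 -0.8  0.9 -1.2  1.6  1.8 -1.2  1.7  0.7 -4.6  2.6 -1.5 -0.5  4.6
 -2.1 -2.1]
top [ 0.5803 -0.0208  0.1065] [-1.2 -1.1  0.8 -1.6  1.6  1.4 -1.2  1.5]
scene [ 0.5785 -0.021   0.1029] [ 0.6 -4.4  2.3 -1.2 -0.8  4.8 -2.3 -2. ]
[0.57614674 0.00908001 0.0925    ]
top key [0.0513 0.0151 0.04  ] 16.409844601142495
scene key [0.0489 0.0161 0.04  ] 18.173390421599205
top (375, 152) [ 0.0543 -0.0604  0.071 ]
top (385, 205) [ 0.0012 -0.0665  0.045 ]
top (425, 240) [-0.0382 -0.0942  0.03  ]
top (445, 258) [-0.0547 -0.1075  0.03  ]
sc (420, 195) [ 0.0453 -0.0675  0.071 ]
sc (372, 272) [ 0.0004 -0.066   0.045 ]
sc (360, 415) [-0.055  -0.1168  0.035 ]
sc (352, 455) [-0.0748 -0.1135  0.    ]
-0.4 top [[456. 266.]
 [432. 249.]] scene [[352. 420.]
 [357. 420.]]
0.4 top [[422. 270.]
 [432. 249.]] scene [[324. 387.]
 [357. 420.]]
```

```bash
cat >> h.py <<'E'
H,o=None,None
def load():
    return holder(*np.load("pose.npy"))
def go(s,target,yawy=None):
    """tool-axes shift and turn to bring TCP to target with tool y along world yaw (deg, mod 180)"""
    Q=R.from_quat(s["eef_rot"]).as_matrix(); d=Q.T@(np.array(target)-s["ee_pos"])
    y=np.degrees(np.arctan2(Q[1,1],Q[0,1])); t=None if yawy is None else -np.radians((yawy-y+180)%360-180)
    print("t",round(s["time"],2),"tcp",s["ee_pos"].round(4),"yawY",y.round(1),"q7",round(s["joint_positions"][6],2),"shift",d.round(4),"turn",t)
E
python3 - <<'E'
from h import *
from bench import r
H,o=load(); g=o+H@[0,0,.059]; L=o+H@[0,0,.038]; print("grasp",g,"L",L, "tcpz",L[2]+.034)
t=r.camera("top")
for k,h in (((90,135),.17),((550,75),.133)):
    print((H.T@(ray(t,(np.array(k)+.5)/4+[194.5,139.5],np.eye(3),np.zeros(3),h)-o)).round(3))
go(r.read_state(),[g[0],g[1],.33],21)
go(r.read_state(),[g[0],g[1],.33],201)
E
```

```text
grasp [0.54686796 0.00601377 0.14363072] L [0.55728922 0.00710515 0.12543165] tcpz 0.1594316533612184
[0.081 0.128 0.043]
[ 0.067 -0.193  0.008]
t 0.25 tcp [ 0.2818 -0.5577  0.2099] yawY -63.2 q7 -0.09 shift [ 0.4908 -0.3837 -0.1199] turn -1.4694823005982647
t 0.25 tcp [ 0.2818 -0.5577  0.2099] yawY -63.2 q7 -0.09 shift [ 0.4908 -0.3837 -0.1199] turn 1.6721103529915284
```

```bash
python3 jog.py '[[0,0,-0.05,0,0.06],[0,0,-0.1,0,0.06],[0.08,-0.06,-0.12,-0.3,0.06],[0.49,-0.384,-0.12,-1.47,0.06],[0.49,-0.384,-0.12,-1.47,0.06],[0.49,-0.384,-0.12,-1.47,0.06],[0.49,-0.384,-0.12,-1.47,0.06],[0.49,-0.384,-0.12,-1.47,0.06],[0.49,-0.384,-0.12,-1.47,0.06],[0.49,-0.384,-0.12,-1.47,0.06],[0.49,-0.384,-0.12,-1.47,0.06],[0.49,-0.384,-0.12,-1.47,0.06]]'
python3 - <<'E'
from h import *
from bench import r
H,o=load(); g=o+H@[0,0,.059]
go(r.read_state(),[g[0],g[1],.33],21)
E
```

```text
time: 1.45
ee_pos: [0.4942, -0.1042, 0.3283]
eef_rot: [0.564, 0.826, -0.0, 0.0]
ft_force: [1.9, -1.1, 0.1]
width: 0.0599
grip_force: 0.0
t 1.45 tcp [ 0.4942 -0.1042  0.3283] yawY 21.4 q7 0.47 shift [ 0.0835  0.0892 -0.0017] turn 0.006263211538462522
```

```bash
python3 jog.py '[[0.084,0.089,0,0,0.04],[0.084,0.089,0,0,0.04],[0.084,0.089,0,0,0.04],[0.084,0.089,0,0,0.04],[0.084,0.089,0,0,0.04]]'
python3 - <<'E'
from h import *
from bench import r
import cv2
H,o=load(); g=o+H@[0,0,.059]
go(r.read_state(),[g[0],g[1],.16],21)
c=r.camera("wrist"); cv2.imwrite("pics/w1.png",c["img"][:,:,::-1])
for n,P in (("notch",[.048*np.cos(np.radians(145)),.048*np.sin(np.radians(145)),.032]),("knob",[.045,-.068,.071]),("piv",[0,-.068,.045]),("tipOn",[-.06,-.1145,.0335]),("tipOff",[-.06,-.0895,.0335]),("L",[0,0,.038]),("key17",[.0535,.0164,.043])): print(n,proj(c,H@P+o).round())
E
```

```text
time: 1.95
ee_pos: [0.5467, 0.004, 0.3278]
eef_rot: [0.566, 0.824, -0.0, -0.0]
ft_force: [-0.4, -0.5, -0.3]
width: 0.0409
grip_force: 0.0
t 1.95 tcp [0.5467 0.004  0.3278] yawY 21.1 q7 0.2 shift [0.0018 0.001  0.1678] turn 0.0010086544363313138
notch [[246. 141.]]
knob [[268. 238.]]
piv [[247. 219.]]
tipOn [[210. 231.]]
tipOff [[213. 215.]]
L [[264. 170.]]
key17 [[304. 171.]]
```

View pics/w1.png

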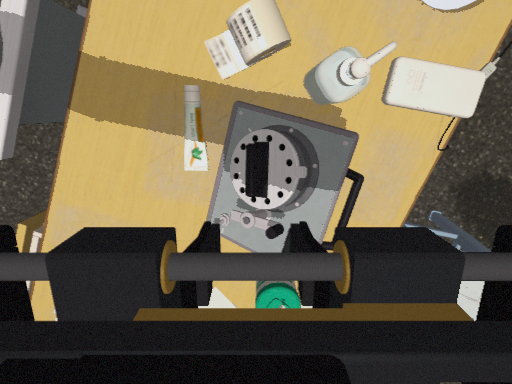

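The wrist view shows the lid with its bar upright at (258,168), the key on the right near (304,171), the pivot at (247,219) and the knob at (273,230). The toggle is near (224,219). I'll zoom in on the toggle.

Run:
```python
import cv2
b=cv2.imread("pics/w1.png")[110:260,195:345]
cv2.imwrite("pics/w1z.png",cv2.resize(b,(600,600),interpolation=cv2.INTER_CUBIC))
```

```text
(no output)
```

View pics/w1z.png

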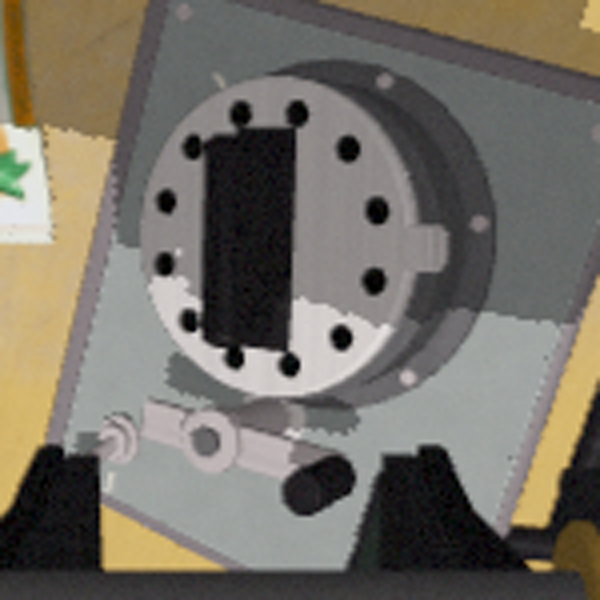

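Run:
```python
from h import *
from bench import r
import cv2
H,o=load()
for n,off,f in (("wrist",(195,110),"w"),("scene",(190,150),"s"),("top",(195,140),"t")):
    c=r.camera(n)
    for m,P in (("pivot",[-.06,-.102,.004]),("tipOn",[-.06,-.102-.036*np.sin(.4),.004+.036*np.cos(.4)]),("tipOff",[-.06,-.102+.036*np.sin(.4),.004+.036*np.cos(.4)]),("right of pivot",[-.06,-.122,0]),("clamp piv",[0,-.068,.045]),("screwFL",[-.08,.06,0]),("cornerFR",[-.086,-.127,0])):
        print(n,m,((proj(c,H@P+o)-off)*4).round()[0])
```

```text
wrist pivot [114. 436.]
wrist tipOn [ 53. 487.]
wrist tipOff [ 70. 417.]
wrist right of pivot [108. 480.]
wrist clamp piv [211. 435.]
wrist screwFL [180.   5.]
wrist cornerFR [ 54. 465.]
scene pivot [355. 418.]
scene tipOn [349. 418.]
scene tipOff [317. 381.]
scene right of pivot [380. 446.]
scene clamp piv [372. 273.]
scene screwFL [174. 258.]
scene cornerFR [350. 486.]
top pivot [430. 247.]
top tipOn [457. 266.]
top tipOff [418. 271.]
top right of pivot [457. 241.]
top clamp piv [386. 205.]
top screwFL [214. 297.]
top cornerFR [465. 271.]
```

The nut coincides with the predicted pivot. Nothing shows at the predicted "off" tip in any view, and the top and scene views fit "on", so the toggle is already on and must not be touched. Next I descend over the bar.

```bash
python3 jog.py '[[0.001,-0.001,0.05,0,0.028],[0.001,-0.001,0.1,0,0.028],[0.001,-0.001,0.13,0,0.028],[0.001,-0.001,0.145,0,0.028],[0.001,-0.001,0.155,0,0.028],[0.001,-0.001,0.163,0,0.028],[0.001,-0.001,0.163,0,0.028]]' 4
python3 - <<'E'
from h import *
from bench import r
go(r.read_state(),[.5445,.006,.1635],21)
E
```

```text
time: 2.85
ee_pos: [0.5457, 0.0046, 0.1653]
eef_rot: [0.566, 0.824, 0.0, 0.0]
ft_force: [-0.2, -0.6, -0.1]
width: 0.028
grip_force: 0.0
t 2.85 tcp [0.5457 0.0046 0.1653] yawY 21.0 q7 0.16 shift [ 0.0017 -0.0006  0.0018] turn 0.00021320377546812732
```

Now I'll close lightly and turn the lid counter-clockwise about 90°.

```bash
python3 jog.py '[[0.001,-0.0005,0.002,0,0.016],[0.001,-0.0005,0.002,0,0.012],[0.001,-0.0005,0.002,0,0.01],[0.001,-0.0005,0.002,0,0.01],[0.001,-0.0005,0.002,0,0.01]]' 3
python3 jog.py '[[0,0,0,-0.1,0.01],[0,0,0,-0.2,0.01],[0,0,0,-0.3,0.01],[0,0,0,-0.4,0.01]]' 3
python3 - <<'E'
from h import *
from bench import r
s=r.read_state();go(s,[.5445,.006,.1635],21);print(s["torque"])
E
```

```text
time: 3.35
ee_pos: [0.5447, 0.0055, 0.1633]
eef_rot: [0.566, 0.824, 0.0, 0.0]
ft_force: [0.2, -0.1, -0.2]
width: 0.0103
grip_force: 0.0
time: 3.75
ee_pos: [0.5447, 0.0055, 0.1632]
eef_rot: [0.389, 0.921, -0.0, 0.0]
ft_force: [-0.6, -0.1, 0.6]
width: 0.0101
grip_force: 0.0
t 3.75 tcp [0.5447 0.0055 0.1632] yawY 44.2 q7 0.55 shift [ 0.0005  0.0002 -0.0003] turn 0.40457419922058513
[ 0.03735561 -0.11548467  0.00587102]
```

Run:
```python
from h import *
from bench import r
import cv2
H,o=load()
c=r.camera("wrist"); b=r.camera("scene")
a=c["img"][60:260,150:350,::-1]; d=b["img"][120:270,200:350,::-1]
cv2.imwrite("pics/m2.png",np.hstack([cv2.resize(a,(400,400),interpolation=3),cv2.resize(d,(400,400),interpolation=2)]))
for z in (.032,.061): print(proj(c,H@[0,0,z]+o),proj(b,H@[0,0,z]+o))
p=r.read_state()["ee_pos"]; print(proj(c,p+[0,0,-.022]),proj(b,p+[0,0,-.022]))
```

```text
[[270.97651004 220.89334518]] [[266.84599056 201.45171293]]
[[256.4260736  221.68229767]] [[261.86847994 196.07766501]]
[[254.6794187  218.77325097]] [[261.42703592 197.75844426]]
```

View pics/m2.png

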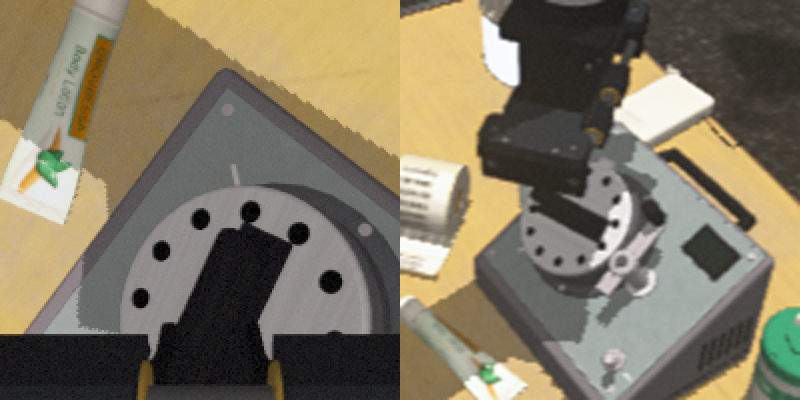

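The picture shows that the bar has not turned and that the fingertips closed on air above it. I'll probe downwards gently to find the real height.

```bash
python3 jog.py '[[0,0,0.002,0.15,0.01],[0,0,0.002,0.3,0.01],[0,0,0.003,0.4,0.01],[0,0,0.004,0.4,0.01]]' 3; python3 jog.py '[[0,0,0.002,0,0.01],[0,0,0.004,0,0.01]]' 3
```

```text
time: 4.25
ee_pos: [0.5447, 0.0055, 0.1591]
eef_rot: [0.568, 0.823, -0.0, 0.0]
ft_force: [-0.3, 0.5, -0.8]
width: 0.01
grip_force: 0.0
time: 4.45
ee_pos: [0.5446, 0.0055, 0.1549]
eef_rot: [0.566, 0.825, -0.0, 0.0]
ft_force: [0.8, -0.5, -0.6]
width: 0.0102
grip_force: 0.0
```

```bash
python3 jog.py '[[0,0,0.002,0,0.01],[0,0,0.004,0,0.01]]' 3;  python3 - <<'E'
from h import *
from bench import r
import cv2
H,o=load()
c=r.camera("wrist"); b=r.camera("scene")
a=c["img"][120:260,180:320,::-1]; d=b["img"][155:235,225:305,::-1]
f=lambda x:cv2.resize(np.clip(255*(x/255.)**.45,0,255).astype(np.uint8),(400,400),interpolation=2)
cv2.imwrite("pics/m3.png",np.hstack([f(a),f(d)]))
print(c["fx"],c["pose"].round(3))
p=r.read_state()["ee_pos"]
for z in (-.022,0): print(((proj(c,p+[0,0,z])-[180,120])*400/140).round(),((proj(b,p+[0,0,z])-[225,155])*5).round())
E
```

```text
time: 4.65
ee_pos: [0.5446, 0.0054, 0.1508]
eef_rot: [0.566, 0.824, -0.0, -0.0]
ft_force: [0.7, 0.2, 0.3]
width: 0.01
grip_force: 0.0
300.9173850505336 [[ 0.933  0.347  0.095  0.518]
 [ 0.36  -0.9   -0.248  0.074]
 [-0.001  0.265 -0.964  0.326]
 [ 0.     0.     0.     1.   ]]
[[214. 282.]] [[181. 234.]]
[[214. 317.]] [[182. 198.]]
```

View pics/m3.png

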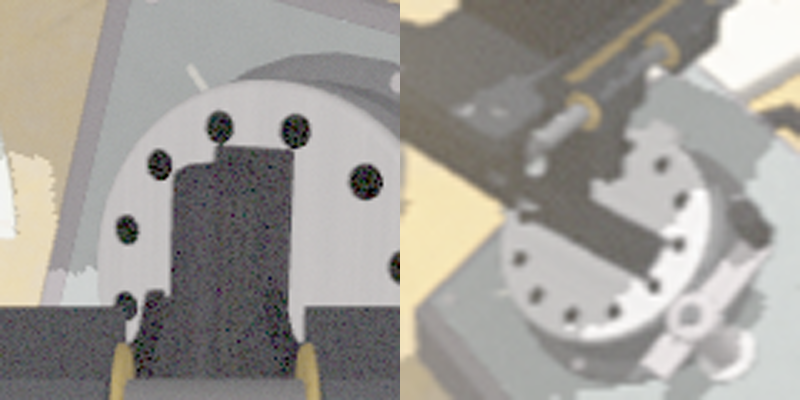

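The finger end seen in the scene image, near (225,190) in the right half, sits higher than expected. There is still no contact, so I'll keep feeling downwards.

```bash
python3 jog.py '[[0,0,0.002,0,0.01],[0,0,0.004,0,0.01]]' 3
python3 - <<'E'
from h import *
from bench import r
s=r.read_state(); print(s["ee_pos"],s["ft_force"],s["width"],s["torque"],s["joint_torque"].round(1) if hasattr(s["joint_torque"],"round") else s["joint_torque"])
E
python3 jog.py '[[0,0,0.002,0,0.01],[0,0,0.004,0,0.01]]' 3
```

```text
time: 4.95
ee_pos: [0.5447, 0.0055, 0.147]
eef_rot: [0.566, 0.824, 0.0, 0.0]
ft_force: [0.3, -0.2, -0.2]
width: 0.0101
grip_force: 0.0
[0.54469497 0.00547139 0.14698169] [ 0.30925615 -0.20526211 -0.17729725] 0.010050127487166003 [ 0.00606035 -0.11955522  0.04998905] [  0.  -49.2  -5.6 -36.9  -0.1   0.1   0. ]
time: 5.15
ee_pos: [0.5446, 0.0055, 0.1429]
eef_rot: [0.566, 0.824, -0.0, 0.0]
ft_force: [-0.4, -0.1, -0.4]
width: 0.01
grip_force: 0.0
```

Run:
```python
from h import *
from bench import r
import cv2
s=r.camera("scene"); w=r.camera("wrist"); p=r.read_state()["ee_pos"]; print(p)
# finger silhouette: difference of the scene picture to the start picture
i0=cv2.imread("pics/scene0.png")[:,:,::-1].astype(int); d=np.abs(i0-s["img"].astype(int)).sum(2)>40
for row in range(180,212,2): print(row,''.join('#' if v else '.' for v in d[row,235:295]))
for z in (-.022,0,.03): 
  for dy in (-.02,0,.02): 
    Q=R.from_quat(r.read_state()["eef_rot"]).as_matrix(); print(z,dy,proj(s,p+Q@[0,dy,-z]).round(1))
```

```text
[0.54443591 0.00547795 0.14271003]
180 ########################.###################################
182 #####################..#####################################
184 ##################..###############.########################
186 ############################################################
188 ##########################################.#################
190 ###################.########################################
192 ###############....#################################..#####.
194 #..#############...###.#.#######################.###...#....
196 ####..############.....###...##################.##.#........
198 #.##.###.######...........#.#...#################.##........
200 ###.####.######.#....................#######..###.##........
202 #.###..#########..#........................###.##.##........
204 ##.#.##############.#.#........................####.........
206 ##.####################..##...............######.#..........
208 .##########################..#...........#####.##....#######
210 ###############################.###.##...####.##....########
-0.022 -0.02 [[255.2 209.1]]
-0.022 0 [[261.1 204.2]]
-0.022 0.02 [[266.8 199.4]]
0 -0.02 [[255.4 202.2]]
0 0 [[261.4 197.3]]
0 0.02 [[267.2 192.5]]
0.03 -0.02 [[255.6 192.3]]
0.03 0 [[261.7 187.4]]
0.03 0.02 [[267.7 182.6]]
```

```bash
python3 jog.py '[[0,0,0,0,0],[0,0,0,0,0],[0,0,0,0,0]]' 3
python3 - <<'E'
from h import *
from bench import r
import cv2
f=lambda x,w,h:cv2.resize(np.clip(255*(x/255.)**.35,0,255).astype(np.uint8),(w,h),interpolation=2)
s=r.camera("scene")["img"][150:250,215:315,::-1];w=r.camera("wrist")["img"][130:330,160:360,::-1]
cv2.imwrite("pics/m4.png",np.hstack([f(w,400,400),f(s,400,400)]))
E
```

```text
time: 5.55
ee_pos: [0.5446, 0.0054, 0.1432]
eef_rot: [0.566, 0.824, -0.0, 0.0]
ft_force: [-0.3, -0.4, 1.7]
width: 0.001
grip_force: 0.7
```

View pics/m4.png

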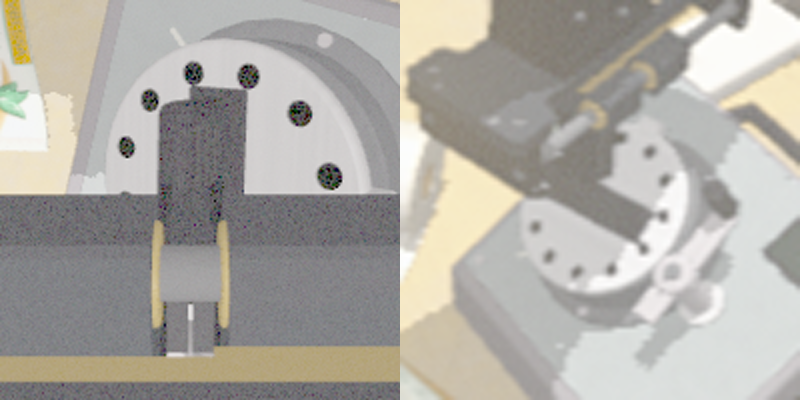

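The view is ambiguous because the fingers and the bar are both black, but the closed fingers clearly have nothing between them. A slight upward force has just appeared, so I'll keep probing.

```bash
python3 jog.py '[[0,0,0.001,0,0],[0,0,0.002,0,0]]' 3; python3 jog.py '[[0,0,0.001,0,0],[0,0,0.002,0,0]]' 3;python3 jog.py '[[0,0,0.001,0,0],[0,0,0.002,0,0]]' 3
```

```text
time: 5.85
ee_pos: [0.5449, 0.0053, 0.1421]
eef_rot: [0.566, 0.824, -0.0, 0.001]
ft_force: [-6.3, -1.0, 16.5]
width: 0.0005
grip_force: 8.2
time: 6.05
ee_pos: [0.546, 0.0056, 0.1417]
eef_rot: [0.566, 0.824, 0.001, 0.002]
ft_force: [-6.2, -0.4, 26.0]
width: 0.0027
grip_force: 13.2
time: 6.25
ee_pos: [0.5474, 0.006, 0.1414]
eef_rot: [0.566, 0.824, 0.002, 0.003]
ft_force: [-6.1, 0.4, 36.7]
width: 0.0059
grip_force: 18.5
```

The reaction rises gently and the fingers are being wedged apart, so the tips are on the bar's top edge only now, at TCP z ≈ 0.143. That is lower than I computed. I'll back off, open, and descend further.

```bash
python3 jog.py '[[0,0,-0.012,0,0.005],[0,0,-0.012,0,0.03],[0,0,-0.012,0,0.03],[0,0,-0.012,0,0.03]]' 3
python3 jog.py '[[0,0,0.006,0,0.03],[0,0,0.012,0,0.03],[0,0,0.016,0,0.03]]' 3; python3 jog.py '[[0,0,0.002,0,0.03],[0,0,0.004,0,0.03]]' 3
```

```text
time: 6.65
ee_pos: [0.5442, 0.0054, 0.1482]
eef_rot: [0.566, 0.824, -0.0, -0.0]
ft_force: [-0.6, 0.2, -1.0]
width: 0.0215
grip_force: 0.0
time: 6.95
ee_pos: [0.5441, 0.0054, 0.1318]
eef_rot: [0.566, 0.824, -0.0, -0.001]
ft_force: [0.3, -0.3, -0.6]
width: 0.0296
grip_force: 0.0
time: 7.15
ee_pos: [0.5445, 0.0055, 0.1287]
eef_rot: [0.566, 0.824, -0.0, -0.0]
ft_force: [0.9, -0.2, -0.2]
width: 0.0301
grip_force: 0.0
```

```bash
python3 jog.py '[[0,0,0,0,0.02],[0,0,0,0,0.014],[0,0,0,0,0.01],[0,0,0,0,0.01],[0,0,0,0,0.01]]' 3
```

```text
time: 7.65
ee_pos: [0.5436, 0.0049, 0.1289]
eef_rot: [0.566, 0.824, -0.001, -0.001]
ft_force: [-5.7, -1.5, 1.5]
width: 0.02
grip_force: 3.0
```

Gripped: the width is 20 mm, as expected for the leaning bar. Now the turn.

```bash
python3 jog.py '[[0,-0.002,0,-0.1,0.01],[0,-0.002,0,-0.2,0.01],[0,-0.002,0,-0.3,0.01],[0,-0.002,0,-0.4,0.01]]' 3
python3 - <<'E'
from bench import r
print(r.read_state()["torque"])
E
python3 jog.py '[[0,0,0,-0.1,0.01],[0,0,0,-0.2,0.01],[0,0,0,-0.3,0.01],[0,0,0,-0.4,0.01]]' 3
python3 - <<'E'
from bench import r
print(r.read_state()["torque"])
E
```

```text
time: 8.05
ee_pos: [0.542, 0.0052, 0.1292]
eef_rot: [0.389, 0.921, -0.0, -0.001]
ft_force: [-4.9, 1.5, 3.0]
width: 0.0241
grip_force: 5.3
[ 0.36030529  0.89499851 -0.19831855]
time: 8.45
ee_pos: [0.5417, 0.0052, 0.1295]
eef_rot: [0.199, 0.98, -0.0, -0.001]
ft_force: [-9.2, 2.0, 9.2]
width: 0.0351
grip_force: 15.2
[ 0.3240761   1.90047951 -0.75420402]
```

```bash
cat >> h.py <<'E'
def holes(r,zl=.040):
    import cv2
    H,o=load(); c=r.camera("wrist"); g=cv2.cvtColor(c["img"],cv2.COLOR_RGB2GRAY)
    m=(g<70).astype(np.uint8); n,_,st,ce=cv2.connectedComponentsWithStats(m)
    A=[]
    for i in range(1,n):
        if 8<st[i,4]<260 and max(st[i,2:4])<26:
            p=ray(c,ce[i],H,o,zl); q=np.hypot(p[0],p[1])
            if .030<q<.052: A.append((round(np.degrees(np.arctan2(p[1],p[0])),1),round(q*1000,1),int(st[i,4])))
    A.sort(); a=np.array([x[0] for x in A]); 
    print(A); 
    if len(A): print("lid angle mod 30:",(np.degrees(np.angle(np.exp(1j*np.radians(12*(a-15))).mean())/12))%30)
E
python3 - <<'E'
from h import *
from bench import r
holes(r); s=r.read_state(); go(s,s["ee_pos"],21)
E
```

```text
[(np.float64(-174.2), np.float64(42.9), 101), (np.float64(157.6), np.float64(42.1), 109)]
lid angle mod 30: 21.70000000000001
t 8.5 tcp [0.5417 0.0053 0.1295] yawY 67.4 q7 0.92 shift [0. 0. 0.] turn 0.8105064793657004
```

The lid has turned only about 5°: a soft 3 N grip just gets wedged open, and the tool is also pressing down. I'll realign, lift and centre slightly, then hold a fixed opening stiffly so the pads act as a couple.

```bash
python3 jog.py '[[0.001,-0.0005,-0.001,0.15,0.03],[0.002,-0.001,-0.002,0.3,0.026],[0.0028,-0.0012,-0.003,0.45,0.024],[0.0028,-0.0012,-0.003,0.6,0.022],[0.0028,-0.0012,-0.003,0.72,0.021],[0.0028,-0.0012,-0.003,0.72,0.021]]' 40
python3 jog.py '[[0,0,0,-0.08,0.021],[0,0,0,-0.16,0.021],[0,0,0,-0.24,0.021],[0,0,0,-0.32,0.021]]' 40
python3 - <<'E'
from h import *
from bench import r
holes(r); s=r.read_state(); go(s,s["ee_pos"],21); print(s["torque"])
E
```

```text
time: 9.1
ee_pos: [0.5399, 0.0049, 0.1324]
eef_rot: [0.534, 0.846, 0.0, 0.0]
ft_force: [-0.8, -0.5, -0.5]
width: 0.0213
grip_force: 0.0
time: 9.5
ee_pos: [0.5399, 0.0048, 0.1322]
eef_rot: [0.388, 0.922, 0.0, 0.0]
ft_force: [0.9, -0.4, 0.4]
width: 0.021
grip_force: 0.0
[(np.float64(-171.1), np.float64(42.0), 86), (np.float64(72.6), np.float64(38.8), 143), (np.float64(160.6), np.float64(42.1), 95)]
lid angle mod 30: 25.69740223414818
t 9.55 tcp [0.5399 0.0048 0.1322] yawY 44.6 q7 0.54 shift [0. 0. 0.] turn 0.4126283921090993
[ 0.01022481 -0.13897328  0.01675867]
```

```bash
python3 jog.py '[[0,0,0,-0.1,0.018],[0,0,0,-0.2,0.018],[0,0,0,-0.3,0.018],[0,0,0,-0.4,0.018]]' 40
python3 - <<'E'
from h import *
from bench import r
holes(r); s=r.read_state(); go(s,s["ee_pos"],21); print(s["torque"])
E
```

```text
time: 9.95
ee_pos: [0.5411, 0.005, 0.1337]
eef_rot: [0.199, 0.98, 0.0, 0.001]
ft_force: [-3.0, 0.9, 14.4]
width: 0.0191
grip_force: 48.6
[(np.float64(-163.4), np.float64(41.5), 98), (np.float64(167.9), np.float64(42.4), 103)]
lid angle mod 30: 2.2499999999999964
t 10.0 tcp [0.541  0.0049 0.1339] yawY 67.5 q7 0.92 shift [0. 0. 0.] turn 0.810812380708677
[ 0.08708553  0.21136631 -1.13983147]
```

The lid is turning now, at about 32°. I'll continue with a bit of lift.

```bash
python3 jog.py '[[0,0,-0.002,-0.07,0.018],[0,0,-0.002,-0.14,0.018],[0,0,-0.002,-0.2,0.018]]' 50
python3 - <<'E'
from h import *
from bench import r
holes(r); s=r.read_state(); go(s,s["ee_pos"],21); print(s["torque"],s["ft_force"])
E
```

```text
time: 10.3
ee_pos: [0.5405, 0.0041, 0.1354]
eef_rot: [0.101, 0.995, -0.0, 0.001]
ft_force: [-3.6, -1.4, 10.8]
width: 0.0188
grip_force: 42.5
[(np.float64(-152.8), np.float64(41.7), 97), (np.float64(178.3), np.float64(42.8), 100)]
lid angle mod 30: 12.750000000000004
t 10.35 tcp [0.5405 0.0041 0.1354] yawY 78.7 q7 1.11 shift [0. 0. 0.] turn 1.0062075647822644
[-0.45980197  0.38334138 -1.0996459 ] [-4.26049471 -0.3727457  10.54483429]
```

```bash
python3 jog.py '[[0,0,0,-0.1,0.017],[0,0,0,-0.2,0.016],[0,0,0,-0.3,0.016],[0,0,0,-0.4,0.016]]' 50
python3 - <<'E'
from h import *
from bench import r
holes(r); s=r.read_state(); go(s,s["ee_pos"],21); print(s["torque"],s["ft_force"])
E
python3 jog.py '[[0,0,0,-0.1,0.015],[0,0,0,-0.2,0.014],[0,0,0,-0.3,0.014],[0,0,0,-0.4,0.014]]' 50
python3 - <<'E'
from h import *
from bench import r
holes(r); s=r.read_state(); go(s,s["ee_pos"],21); print(s["torque"],s["ft_force"])
E
```

```text
time: 10.75
ee_pos: [0.5382, 0.0029, 0.1361]
eef_rot: [-0.099, 0.995, -0.002, -0.002]
ft_force: [-22.0, -8.6, 33.1]
width: 0.0177
grip_force: 59.6
[(np.float64(-172.4), np.float64(40.6), 97), (np.float64(-142.5), np.float64(39.8), 96)]
lid angle mod 30: 22.549999999999994
t 10.8 tcp [0.5383 0.0027 0.1362] yawY 101.7 q7 1.5 shift [0. 0. 0.] turn 1.4088350990301601
[-0.9943844   4.86373057 -1.19718056] [-21.54048188  -6.87024225  32.7351568 ]
time: 11.2
ee_pos: [0.5356, -0.002, 0.1361]
eef_rot: [-0.293, 0.956, -0.004, -0.006]
ft_force: [-38.3, -25.7, 49.1]
width: 0.0151
grip_force: 46.7
[(np.float64(-170.3), np.float64(38.9), 94), (np.float64(-138.8), np.float64(38.4), 99), (np.float64(-107.4), np.float64(38.4), 114)]
lid angle mod 30: 26.167191041849733
t 11.25 tcp [ 0.5354 -0.0023  0.1361] yawY 124.5 q7 1.88 shift [0. 0. 0.] turn 1.806632114326588
[-4.55353165  9.3092547   0.09146944] [-39.99347982 -23.799191    51.24386461]
```

The lid is now at about 116° and aligned with the jaws, but the hard grip is fighting the tilt. I'll relax the grip and re-centre.

```bash
python3 jog.py '[[0,0,0,0,0.022],[0,0,0,0,0.024]]' 40
python3 - <<'E'
from h import *
from bench import r
holes(r); holes(r,.038); s=r.read_state(); go(s,s["ee_pos"],155); print(s["torque"],s["ft_force"])
E
```

```text
time: 11.45
ee_pos: [0.5366, -0.0032, 0.1362]
eef_rot: [-0.292, 0.957, -0.005, -0.006]
ft_force: [-31.2, -27.2, 45.1]
width: 0.0215
grip_force: 29.4
[(np.float64(-170.4), np.float64(39.0), 92), (np.float64(-139.3), np.float64(38.5), 101), (np.float64(-108.0), np.float64(38.3), 113)]
lid angle mod 30: 25.765954103210696
[(np.float64(-171.1), np.float64(39.6), 91), (np.float64(-140.0), np.float64(38.7), 99), (np.float64(-108.6), np.float64(38.4), 110)]
lid angle mod 30: 25.098839556058437
t 11.55 tcp [ 0.5368 -0.0036  0.1362] yawY 123.9 q7 1.87 shift [0. 0. 0.] turn -0.5429733805980822
[-5.62839966  7.02719128  0.4283894 ] [-30.68853885 -28.32035113  43.44904785]
```

```bash
python3 jog.py '[[0,0,-0.002,0,0.03],[0,0,-0.004,0,0.03],[0,0,-0.006,0,0.03]]' 40
python3 - <<'E'
from h import *
from bench import r
H,o=load()
holes(r); s=r.read_state(); go(s,o+H@[0,0,.06],155); print(s["torque"],s["ft_force"])
w=r.camera("wrist"); import cv2; cv2.imwrite("pics/w5.png",w["img"][:,:,::-1])
E
```

```text
time: 11.85
ee_pos: [0.5385, 0.0005, 0.14]
eef_rot: [-0.293, 0.956, -0.002, -0.002]
ft_force: [-6.3, -10.6, 3.2]
width: 0.0298
grip_force: 6.7
[(np.float64(-170.2), np.float64(39.1), 88), (np.float64(-139.1), np.float64(38.5), 103), (np.float64(-107.3), np.float64(38.2), 115), (np.float64(47.5), np.float64(41.8), 20)]
lid angle mod 30: 27.562743351756943
t 11.9 tcp [0.5388 0.0008 0.1403] yawY 124.0 q7 1.87 shift [-0.0091  0.0001 -0.0042] turn -0.540416674634457
[-2.43163417  1.42914581 -0.20165285] [ -7.69479477 -11.757879     5.1426227 ]
```

```bash
python3 jog.py '[[0,0,-0.005,0,0.034],[0,0,-0.01,0,0.036],[0,0,-0.03,0,0.036],[0,0,-0.07,0,0.036],[0,0,-0.12,0,0.036],[0,0,-0.14,0,0.036],[0,0,-0.14,0,0.036]]' 40
python3 - <<'E'
from h import *
from bench import r
import cv2
H,o=load()
holes(r); s=r.read_state(); go(s,o+H@[0,0,.06],155); print(s["ft_force"])
w=r.camera("wrist"); t=r.camera("scene")
p=proj(w,o+H@[0,0,.04])[0].astype(int); print(p)
a=w["img"][max(0,p[1]-70):p[1]+70,p[0]-70:p[0]+70,::-1]; b=t["img"][160:240,225:305,::-1]
cv2.imwrite("pics/m6.png",np.hstack([cv2.resize(a,(400,400),interpolation=2),cv2.resize(b,(400,400),interpolation=2)]))
E
```

```text
time: 12.65
ee_pos: [0.5414, 0.0058, 0.2838]
eef_rot: [-0.295, 0.956, -0.001, 0.003]
ft_force: [-0.0, -0.2, -0.8]
width: 0.0358
grip_force: 0.0
[(np.float64(-170.1), np.float64(42.2), 31), (np.float64(-140.4), np.float64(41.5), 30), (np.float64(-111.0), np.float64(40.9), 29), (np.float64(-81.2), np.float64(40.2), 34), (np.float64(11.4), np.float64(38.2), 40), (np.float64(43.8), np.float64(39.0), 37), (np.float64(75.2), np.float64(40.4), 34), (np.float64(104.6), np.float64(41.8), 34)]
lid angle mod 30: 26.496170632496913
t 12.7 tcp [0.5405 0.0055 0.2816] yawY 124.2 q7 1.94 shift [-0.0047 -0.0026  0.1371] turn -0.5368371352743818
[ 0.05047873  0.42914962 -1.64515056]
[247 188]
```

View pics/m6.png

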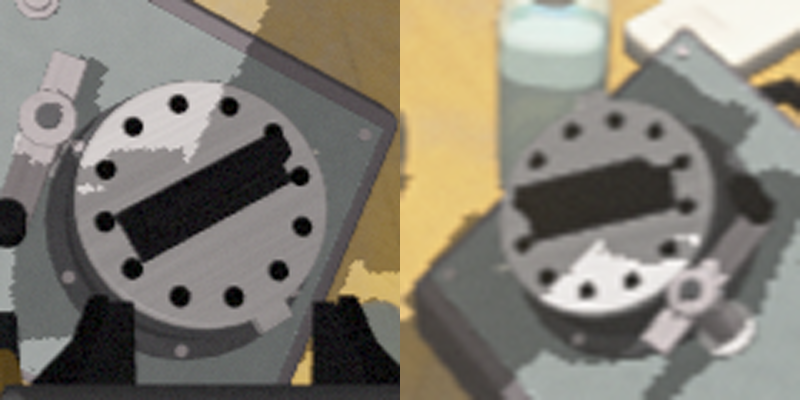

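The wrist crop shows the key at (272,318), the bar running from (130,240) to (285,150) and the clamp pivot at (48,117). So the lid is only at about 57°, because the jaws slipped over the bar. My heights look inconsistent, so I'll check them by triangulating the clamp pivot.

Run:
```python
from h import *
from bench import r
H,o=load()
t=r.camera("top"); s=r.camera("scene"); w=r.camera("wrist")
zt=lambda u:(np.array(u)+.5)/4+[194.5,139.5]; zs=lambda u:(np.array(u)+.5)/4+[189.5,149.5]; zw=lambda u:np.array(u)*.35+[177,118]
def tri(*cs):
    A=np.zeros((3,3));b=np.zeros(3)
    for c,u in cs:
        P=np.array(c["pose"]); d=P[:3,:3]@[(u[0]-c["cx"])/c["fx"],(u[1]-c["cy"])/c["fy"],1]; d/=np.linalg.norm(d); M=np.eye(3)-np.outer(d,d); A+=M;b+=M@P[:3,3]
    return np.linalg.solve(A,b)
a,b,c=(t,zt((385,205))),(s,zs((372,272))),(w,zw((48,117)))
for n,q in (("ts",(a,b)),("tw",(a,c)),("sw",(b,c))): print(n,tri(*q).round(4))
print("pred",o+H@[0,-.068,.045])
k=ray(w,zw((272,318)),H,o,.04); print("key",k,np.degrees(np.arctan2(k[1],k[0])))
print(w["pose"][:3,3],r.read_state()["ee_pos"],proj(w,r.read_state()["ee_pos"]),proj(w,r.read_state()["ee_pos"]-[0,0,.022]))
# finger outlines: dark run extents by row
g=w["img"].mean(2)
for v in range(215,270,5): print(v,''.join('#' if x<45 else '.' for x in g[v,170:330:2]))
```

```text
ts [ 0.5614 -0.0591  0.1317]
tw [ 0.5634 -0.062   0.1083]
sw [ 0.5581 -0.0611  0.1349]
pred [ 0.56089806 -0.06088879  0.13149801]
key [0.02609662 0.04417438 0.04      ] 59.426946414293255
[ 0.47907004 -0.03594173  0.45396501] [0.53922563 0.00478808 0.27897722] [[253.82468175 230.50668944]] [[253.84284    218.27657656]]
215 .........................###.......................###..........................
220 ................................................................................
225 ..................#########......####......###.............########.............
230 #######...........#########...............................##########...........#
235 #######..........##########...............................###########..........#
240 ####.##........############...............................#############........#
245 ##...........##############................................##############.......
250 #.........#################................................#################....
255 ..........#...#.........##............................#......#...........#......
260 ................................................................................
265 ................................................................................
```

Pivot triangulation confirms the sampler's height. The hand image and the contact test agree that the real fingertips are about 12 mm above the reported TCP, so my earlier straddles were too shallow and slipped. I'll redo it deeper.

```bash
python3 jog.py '[[0,0,0,0.15,0.03],[0,0,0,0.3,0.03],[0,0,0,0.45,0.03],[0,0,0,0.6,0.03],[0,0,0,0.75,0.03],[0,0,0,0.9,0.03],[0,0,0,1.05,0.03],[0,0,0,1.137,0.03],[0,0,0,1.137,0.03]]' 40
python3 - <<'E'
from h import *
from bench import r
s=r.read_state(); go(s,[.543,.006,.1265],59)
holes(r)
E
```

```text
time: 13.85
ee_pos: [0.5394, 0.0049, 0.2794]
eef_rot: [0.268, 0.964, -0.0, -0.001]
ft_force: [0.3, -0.4, -0.1]
width: 0.0299
grip_force: 0.0
t 13.85 tcp [0.5394 0.0049 0.2794] yawY 59.0 q7 0.83 shift [-0.0026  0.0029  0.1529] turn -0.0007020501931107882
[(np.float64(-169.8), np.float64(42.2), 30), (np.float64(-140.4), np.float64(41.2), 33), (np.float64(-110.5), np.float64(40.5), 33), (np.float64(-81.1), np.float64(39.9), 30), (np.float64(10.3), np.float64(38.4), 43), (np.float64(42.5), np.float64(38.3), 44), (np.float64(74.6), np.float64(39.3), 39), (np.float64(104.8), np.float64(40.9), 38)]
lid angle mod 30: 26.247136640873816
```

```bash
python3 jog.py '[[-0.0026,0.003,0.05,0,0.03],[-0.0026,0.003,0.1,0,0.03],[-0.0026,0.003,0.125,0,0.03],[-0.0026,0.003,0.14,0,0.03],[-0.0026,0.003,0.148,0,0.03],[-0.0026,0.003,0.152,0,0.03]]' 40
python3 jog.py '[[0,0,0,0,0.024],[0,0,0,0,0.02],[0,0,0,0,0.019]]' 20
python3 jog.py '[[0,0,0,-0.1,0.019],[0,0,0,-0.2,0.019],[0,0,0,-0.3,0.018]]' 20
python3 - <<'E'
from h import *
from bench import r
holes(r); s=r.read_state(); go(s,s["ee_pos"],155); print(s["torque"],s["ft_force"])
E
```

```text
time: 14.5
ee_pos: [0.5439, 0.0061, 0.1283]
eef_rot: [0.267, 0.964, 0.0, 0.0]
ft_force: [-0.5, -0.7, 0.8]
width: 0.0301
grip_force: 0.0
time: 14.8
ee_pos: [0.544, 0.0059, 0.129]
eef_rot: [0.267, 0.964, -0.0, 0.001]
ft_force: [-1.5, -1.8, 1.7]
width: 0.0204
grip_force: 1.1
time: 15.1
ee_pos: [0.5421, 0.004, 0.1283]
eef_rot: [0.119, 0.993, -0.002, -0.001]
ft_force: [-10.0, -6.9, 9.4]
width: 0.0187
grip_force: 11.1
[(np.float64(-169.0), np.float64(41.9), 104), (np.float64(-140.1), np.float64(41.3), 101), (np.float64(103.2), np.float64(40.9), 135)]
lid angle mod 30: 26.359228942526897
t 15.15 tcp [0.5422 0.0039 0.1284] yawY 76.7 q7 1.05 shift [0. 0. 0.] turn -1.3664796304221596
[-1.14872327  1.83939386 -0.32148305] [-9.35961537 -5.72219209  8.18307601]
```

```bash
python3 jog.py '[[0.001,-0.002,0,-0.02,0.018],[0.002,-0.004,0,-0.08,0.018],[0.002,-0.004,0,-0.16,0.018],[0.002,-0.004,0,-0.24,0.017]]' 40
python3 - <<'E'
from h import *
from bench import r
holes(r); s=r.read_state(); go(s,s["ee_pos"],155); print(s["torque"],s["ft_force"])
E
```

```text
time: 15.55
ee_pos: [0.5418, 0.0038, 0.1298]
eef_rot: [-0.001, 1.0, 0.001, 0.002]
ft_force: [-2.8, 2.7, 10.9]
width: 0.018
grip_force: 36.0
[(np.float64(-163.0), np.float64(42.4), 110), (np.float64(-133.8), np.float64(41.3), 107)]
lid angle mod 30: 1.6000000000000087
t 15.6 tcp [0.5418 0.0038 0.1298] yawY 90.4 q7 1.29 shift [0. 0. 0.] turn -1.1271979685211757
[ 0.8111395   0.18214256 -0.78448966] [-3.23160411  2.0438088  10.19763204]
```

It's turning now, at about 62°. I'll tighten the opening and continue.

```bash
python3 jog.py '[[0,0,0,0,0.016],[0,0,0.001,-0.08,0.015],[0,0,0.001,-0.16,0.015],[0,0,0.001,-0.24,0.015]]' 40
python3 - <<'E'
from h import *
from bench import r
holes(r); s=r.read_state(); go(s,s["ee_pos"],155); print(s["torque"],s["ft_force"])
E
```

```text
time: 16.0
ee_pos: [0.5421, 0.0032, 0.1299]
eef_rot: [-0.12, 0.993, -0.0, 0.002]
ft_force: [-6.6, 0.8, 18.6]
width: 0.0192
grip_force: 53.3
[(np.float64(-155.7), np.float64(42.5), 107), (np.float64(-126.5), np.float64(41.6), 110)]
lid angle mod 30: 8.90000000000002
t 16.05 tcp [0.5422 0.0032 0.1299] yawY 104.1 q7 1.51 shift [0. 0. 0.] turn -0.8887005166826284
[ 0.496807    0.70093258 -1.46468523] [-7.4406484   1.80517025 19.45995967]
```

```bash
python3 jog.py '[[0,0,-0.003,0,0.015],[0,0,-0.004,-0.05,0.015],[0,0,-0.004,-0.1,0.015]]' 50
python3 - <<'E'
from h import *
from bench import r
holes(r); s=r.read_state(); go(s,s["ee_pos"],155); print(s["torque"],s["ft_force"],s["width"],s["grip_force"])
E
```

```text
time: 16.35
ee_pos: [0.5416, 0.0028, 0.1321]
eef_rot: [-0.17, 0.985, -0.0, 0.001]
ft_force: [0.9, 1.0, 2.6]
width: 0.0155
grip_force: 12.3
[(np.float64(-137.8), np.float64(41.4), 109), (np.float64(-107.8), np.float64(40.4), 115), (np.float64(-104.0), np.float64(51.1), 51), (np.float64(134.8), np.float64(43.5), 112)]
lid angle mod 30: 28.793418579530204
t 16.4 tcp [0.5417 0.0028 0.1321] yawY 109.7 q7 1.61 shift [0. 0. 0.] turn -0.7904421525140544
[ 0.28276564 -0.50254127 -0.3022561 ] [ 0.72479469 -0.09156198  3.26657474] 0.01534040562998963 12.35992651199922
```

Lifting freed it, and the lid is at about 87°. I'll continue.

```bash
python3 jog.py '[[0,0,0,-0.08,0.015],[0,0,0,-0.16,0.015],[0,0,0,-0.24,0.015],[0,0,0,-0.32,0.016]]' 40
python3 - <<'E'
from h import *
from bench import r
holes(r); s=r.read_state(); go(s,s["ee_pos"],155); print(s["torque"],s["ft_force"],s["width"],s["grip_force"])
E
```

```text
time: 16.8
ee_pos: [0.5424, 0.0024, 0.1326]
eef_rot: [-0.324, 0.946, -0.001, 0.002]
ft_force: [2.0, -0.4, 5.4]
width: 0.016
grip_force: 21.8
[(np.float64(-123.5), np.float64(40.9), 113), (np.float64(-93.4), np.float64(40.2), 125), (np.float64(147.6), np.float64(44.3), 106)]
lid angle mod 30: 11.899383390064507
t 16.85 tcp [0.5424 0.0023 0.1325] yawY 128.1 q7 1.91 shift [0. 0. 0.] turn -0.46890085929684017
[-0.01453176 -1.05392107 -0.42297359] [ 2.69800454 -0.63347826  4.67727219] 0.016129168017173876 16.783487165230326
```

```bash
python3 jog.py '[[0,0,0,-0.08,0.016],[0,0,0,-0.16,0.016],[0,0,0,-0.24,0.016],[0,0,0,-0.32,0.016],[0,0,0,-0.4,0.016]]' 40
python3 - <<'E'
from h import *
from bench import r
holes(r); s=r.read_state(); go(s,s["ee_pos"],155); print(s["torque"],s["ft_force"],s["width"],s["grip_force"])
E
```

```text
time: 17.35
ee_pos: [0.5429, 0.0019, 0.1329]
eef_rot: [-0.505, 0.863, -0.002, 0.002]
ft_force: [3.7, -1.9, 5.7]
width: 0.0165
grip_force: 25.9
[(np.float64(-124.6), np.float64(51.6), 18), (np.float64(-101.6), np.float64(40.0), 115), (np.float64(-71.1), np.float64(39.8), 134), (np.float64(167.0), np.float64(44.4), 94)]
lid angle mod 30: 4.636969831739764
t 17.4 tcp [0.5429 0.0019 0.1328] yawY 151.0 q7 2.28 shift [0. 0. 0.] turn -0.0694794808264113
[-0.24951426 -1.20532647 -0.47180798] [ 3.94344871 -2.01794596  7.21740296] 0.016711766966379164 23.902466255240142
```

The lid is at about 123°. I'll turn a bit more and squeeze, so that the bar aligns with the jaws.

```bash
python3 jog.py '[[0,0,0,-0.06,0.015],[0,0,0,-0.12,0.014],[0,0,0,-0.12,0.012],[0,0,0,-0.12,0.012]]' 40
python3 - <<'E'
from h import *
from bench import r
holes(r); s=r.read_state(); go(s,s["ee_pos"],155); print(s["torque"],s["ft_force"],s["width"],s["grip_force"])
E
```

```text
time: 17.8
ee_pos: [0.5433, 0.0019, 0.1329]
eef_rot: [-0.555, 0.832, -0.002, 0.002]
ft_force: [4.9, -2.2, 6.3]
width: 0.0143
grip_force: 41.5
[(np.float64(-122.2), np.float64(51.5), 22), (np.float64(-89.3), np.float64(39.9), 124), (np.float64(-58.7), np.float64(39.8), 138), (np.float64(179.0), np.float64(43.7), 95)]
lid angle mod 30: 14.703960198734519
t 17.85 tcp [0.5433 0.0019 0.1329] yawY 157.4 q7 2.38 shift [0. 0. 0.] turn 0.04195061965259962
[-0.31666397 -1.71491822 -0.52004566] [ 5.83472033 -1.48397108  6.22336284] 0.014793074004315785 41.48063263390213
```

```bash
python3 jog.py '[[0,0,0,-0.05,0.012],[0,0,0,-0.1,0.012],[0,0,0,-0.14,0.012],[0,0,0,-0.14,0.012]]' 40
python3 - <<'E'
from h import *
from bench import r
holes(r); holes(r,.036);s=r.read_state(); go(s,s["ee_pos"],155); print(s["torque"],s["ft_force"],s["width"],s["grip_force"])
E
```

```text
time: 18.25
ee_pos: [0.5435, 0.0017, 0.1331]
eef_rot: [-0.612, 0.791, -0.002, 0.002]
ft_force: [6.4, -2.8, 7.3]
width: 0.0144
grip_force: 42.5
[(np.float64(-172.3), np.float64(43.4), 94), (np.float64(-119.9), np.float64(51.6), 13), (np.float64(-79.8), np.float64(39.8), 128), (np.float64(-49.5), np.float64(39.7), 143)]
lid angle mod 30: 22.79557073887214
[(np.float64(-174.5), np.float64(45.4), 95), (np.float64(-122.3), np.float64(51.8), 12), (np.float64(-81.2), np.float64(38.9), 127), (np.float64(-49.4), np.float64(38.5), 144)]
lid angle mod 30: 21.604478002570758
t 18.35 tcp [0.5435 0.0017 0.1331] yawY 165.4 q7 2.51 shift [0. 0. 0.] turn 0.1817171365647718
[-0.37646588 -1.756897   -0.59220722] [ 5.23580585 -3.27289723  7.12429015] 0.014437657968727095 42.50759159680456
```

The lid is at about 144°. I'll release, lift clear and measure.

```bash
python3 jog.py '[[0,0,0,0,0.02],[0,0,0,0,0.028],[0,0,-0.01,0,0.034],[0,0,-0.04,0,0.036],[0,0,-0.08,0,0.036],[0,0,-0.12,0,0.036],[0,0,-0.15,0,0.036],[0,0,-0.15,0,0.036]]' 40
python3 - <<'E'
from h import *
from bench import r
for z in (.038,.041): holes(r,z)
s=r.read_state(); go(s,s["ee_pos"],155)
E
```

```text
time: 19.15
ee_pos: [0.5418, 0.0035, 0.2853]
eef_rot: [-0.613, 0.79, -0.002, 0.002]
ft_force: [-0.2, 0.1, -0.6]
width: 0.0361
grip_force: 0.0
[(np.float64(-173.2), np.float64(44.4), 30), (np.float64(-82.2), np.float64(39.2), 29), (np.float64(-50.2), np.float64(38.6), 33), (np.float64(-19.0), np.float64(39.0), 40), (np.float64(12.6), np.float64(39.2), 38), (np.float64(104.0), np.float64(44.0), 29), (np.float64(132.2), np.float64(45.5), 32), (np.float64(159.0), np.float64(45.7), 30)]
lid angle mod 30: 25.40384443596187
[(np.float64(-172.0), np.float64(42.8), 31), (np.float64(-112.1), np.float64(40.0), 30), (np.float64(-80.4), np.float64(39.4), 32), (np.float64(-49.3), np.float64(39.7), 38), (np.float64(-19.5), np.float64(40.0), 40), (np.float64(11.0), np.float64(40.0), 40), (np.float64(102.5), np.float64(42.7), 29), (np.float64(131.2), np.float64(43.7), 31), (np.float64(159.2), np.float64(43.8), 29)]
lid angle mod 30: 25.068998830030022
t 19.25 tcp [0.5405 0.0029 0.2815] yawY 165.6 q7 2.57 shift [0. 0. 0.] turn 0.18473563601563342
```

The lid is at about 145°. It looks as if the key edge may still be high, so I'll press down there with closed fingertips.

```bash
cat >> h.py <<'E'
def lidfit(r,phi0,Rh=.0415):
    """centre, tilt of the lid from its 12 holes (wrist view)"""
    import cv2
    H,o=load(); c=r.camera("wrist"); g=cv2.cvtColor(c["img"],cv2.COLOR_RGB2GRAY)
    n,_,st,ce=cv2.connectedComponentsWithStats((g<70).astype(np.uint8)); U=[];A=[]
    for i in range(1,n):
        if 8<st[i,4]<260 and max(st[i,2:4])<26:
            p=ray(c,ce[i],H,o,.040)
            if .034<np.hypot(p[0],p[1])<.049: U.append(ce[i]); A.append(np.radians(15+phi0+30*np.round((np.degrees(np.arctan2(p[1],p[0]))-15-phi0)/30)))
    U=np.array(U);A=np.array(A)
    def f(q):
        P=np.c_[q[5]*np.cos(A+q[2]),q[5]*np.sin(A+q[2]),0*A]@R.from_rotvec([q[3],q[4],0]).as_matrix().T+[q[0],q[1],.038+q[6]]
        return np.r_[(proj(c,P@H.T+o)-U).ravel(),(q[5]-Rh)*3000,(np.hypot(q[0],q[1])*300)]
    q=least_squares(f,[0,0,0,0,0,Rh,0]).x
    nn=R.from_rotvec([q[3],q[4],0]).as_matrix()[:,2]
    print(len(U),"centre mm",(q[:2]*1e3).round(1),"dz",round(q[6]*1e3,1),"phi",round(phi0+np.degrees(q[2]),1),"R",q[5].round(4),"tilt",np.hypot(nn[0],nn[1]).round(3),"high side at",np.degrees(np.arctan2(-nn[1],-nn[0])).round(0))
E
python3 - <<'E'
from h import *
from bench import r
H,o=load(); lidfit(r,145); lidfit(r,145)
p=o+H@[-.034,.024,.042]; print(p); s=r.read_state(); go(s,p+[0,0,.03],61)
E
```

```text
8 centre mm [-2.5  1.7] dz 0.4 phi 145.5 R 0.0414 tilt 0.05 high side at 160.0
8 centre mm [-2.3  1.7] dz 0.5 phi 145.5 R 0.0414 tilt 0.047 high side at 172.0
[0.52349958 0.02769776 0.11193335]
t 19.35 tcp [0.54   0.0025 0.2802] yawY 165.6 q7 2.57 shift [-0.0204  0.022   0.1383] turn 1.8253276729051249
```

```bash
python3 jog.py '[[-0.01,0.011,0.02,0.15,0],[-0.02,0.022,0.05,0.3,0],[-0.02,0.022,0.08,0.45,0],[-0.02,0.022,0.1,0.6,0],[-0.02,0.022,0.1,0.75,0],[-0.02,0.022,0.1,0.9,0],[-0.02,0.022,0.1,1.05,0],[-0.02,0.022,0.1,1.2,0],[-0.02,0.022,0.1,1.35,0],[-0.02,0.022,0.1,1.5,0],[-0.02,0.022,0.1,1.65,0],[-0.02,0.022,0.1,1.8,0]]' 40
python3 - <<'E'
from h import *
from bench import r
H,o=load(); lidfit(r,145)
p=o+H@[-.034,.024,.042];s=r.read_state(); go(s,p-[0,0,.008],61)
E
```

```text
time: 20.55
ee_pos: [0.5234, 0.0274, 0.18]
eef_rot: [0.241, 0.971, -0.0, -0.001]
ft_force: [0.8, 0.4, 0.5]
width: 0.0002
grip_force: 0.0
4 centre mm [-0.3 -0.1] dz 6.2 phi 144.7 R 0.0415 tilt 0.066 high side at 53.0
t 20.6 tcp [0.5234 0.0275 0.1801] yawY 61.6 q7 0.78 shift [-0.0001  0.0003  0.0761] turn 0.009725101892047304
```

```bash
python3 jog.py '[[0,0,0.04,0,0],[0,0,0.06,0,0],[0,0,0.066,0,0],[0,0,0.07,0,0]]' 40;python3 jog.py '[[0,0,0.002,0,0],[0,0,0.004,0,0],[0,0,0.006,0,0]]'; python3 jog.py '[[0,0,0.002,0,0],[0,0,0.004,0,0]]'
```

```text
time: 21.0
ee_pos: [0.5238, 0.0276, 0.1105]
eef_rot: [0.237, 0.971, 0.0, -0.001]
ft_force: [0.6, 0.4, 0.2]
width: 0.0003
grip_force: 0.0
time: 21.3
ee_pos: [0.5256, 0.028, 0.1066]
eef_rot: [0.238, 0.971, 0.001, 0.001]
ft_force: [-1.5, 2.9, 12.9]
width: 0.0005
grip_force: 6.1
time: 21.5
ee_pos: [0.525, 0.0276, 0.1019]
eef_rot: [0.238, 0.971, 0.0, 0.001]
ft_force: [0.2, 0.8, 10.7]
width: 0.0005
grip_force: 4.3
```

```bash
python3 jog.py '[[0,0,0.002,0,0],[0,0,0.003,0,0]]'; python3 jog.py '[[0,0,0.001,0,0],[0,0,0.002,0,0]]'
```

```text
time: 21.7
ee_pos: [0.5258, 0.0277, 0.1008]
eef_rot: [0.238, 0.971, -0.0, 0.002]
ft_force: [-10.8, -1.5, 33.6]
width: -0.0001
grip_force: 17.2
time: 21.9
ee_pos: [0.526, 0.0278, 0.1003]
eef_rot: [0.238, 0.971, -0.0, 0.002]
ft_force: [-18.1, -2.5, 52.0]
width: 0.0003
grip_force: 27.3
```

Contact was at TCP z ≈ 0.1066. The lid edge then gave way by about 6 mm and went rigid, so the key has dropped home. I'll lift and verify.

```bash
python3 jog.py '[[0,0,-0.02,0,0],[0,0,-0.07,0,0],[0,0,-0.12,0,0.01],[0.01,-0.02,-0.17,0,0.036],[0.015,-0.025,-0.18,0.1,0.036],[0.015,-0.025,-0.18,0.1,0.036]]' 20
python3 - <<'E'
from h import *
from bench import r
H,o=load()
lidfit(r,145);lidfit(r,145)
c=r.camera("wrist"); import cv2; cv2.imwrite("pics/w9.png",c["img"][:,:,::-1])
s=r.read_state(); P=o+H@[.045,-.044,.052]-[0,0,.012]; print(P); go(s,[P[0],P[1],.25],6)
# knob: black blob near the expected place
g=cv2.cvtColor(c["img"],cv2.COLOR_RGB2GRAY); n,_,st,ce=cv2.connectedComponentsWithStats((g<60).astype(np.uint8))
for i in range(1,n):
    p=ray(c,ce[i],H,o,.065)
    if 40<st[i,4]<1200 and np.hypot(p[0],p[1]+.068)<.075: print("blob",ce[i].round(),st[i,2:],p.round(4),"q",np.arctan2(-(p[1]+.068),p[0]).round(2))
E
```

```text
time: 22.5
ee_pos: [0.5, 0.0116, 0.2786]
eef_rot: [0.288, 0.958, -0.0, 0.002]
ft_force: [0.3, -0.3, -1.2]
width: 0.0247
grip_force: 0.0
5 centre mm [-1.7 -0.8] dz -3.4 phi 144.5 R 0.0415 tilt 0.077 high side at 86.0
5 centre mm [-1.8 -0.8] dz -4.5 phi 144.5 R 0.0415 tilt 0.07 high side at 103.0
[ 0.59371047 -0.03332125  0.14801777]
t 22.65 tcp [0.4991 0.0121 0.2748] yawY 56.8 q7 0.82 shift [-0.1041  0.0137  0.0247] turn 0.8873273421154276
blob [256. 297.] [ 38  28 652] [ 0.0539 -0.0613  0.065 ] q -0.12
```

```bash
python3 jog.py '[[-0.035,0.005,0.01,0.15,0],[-0.07,0.01,0.02,0.3,0],[-0.104,0.015,0.024,0.45,0],[-0.104,0.015,0.024,0.6,0],[-0.104,0.015,0.024,0.75,0],[-0.104,0.015,0.024,0.887,0],[-0.104,0.015,0.024,0.887,0],[-0.104,0.015,0.024,0.887,0]]' 20
python3 - <<'E'
from h import *
from bench import r
H,o=load()
lidfit(r,145);lidfit(r,145)
s=r.read_state(); go(s,o+H@[.045,-.041,.052]-[0,0,.012],6)
E
```

```text
time: 23.45
ee_pos: [0.5943, -0.0319, 0.2507]
eef_rot: [0.668, 0.745, -0.001, -0.001]
ft_force: [-0.2, 0.3, 0.5]
width: 0.0004
grip_force: 0.0
8 centre mm [-3.5 -0.3] dz -2.9 phi 145.4 R 0.0413 tilt 0.01 high side at 13.0
8 centre mm [-3.7 -0.3] dz -3.1 phi 145.4 R 0.0413 tilt 0.008 high side at -8.0
t 23.55 tcp [ 0.5944 -0.0321  0.2513] yawY 6.1 q7 -0.08 shift [ 0.0019 -0.0007  0.1033] turn 0.0023326287911011093
```

The lid is flush: tilt 0.01 and key at 145.4°. Next is the clamp, for which I'll compute waypoints.

```bash
python3 jog.py '[[0,0,0.04,0,0],[0,0,0.08,0,0],[0.002,0,0.095,0,0],[0.002,0,0.103,0,0],[0.002,0,0.103,0,0]]' 20
python3 - <<'E'
from h import *
from bench import r
H,o=load(); s=r.read_state(); Q=R.from_quat(s["eef_rot"]).as_matrix(); go(s,s["ee_pos"],6)
for q in (0,.2,.4,.6,.8,1.0,1.2,1.4,1.57,1.65):
    k=np.array([45*np.cos(q),-68-45*np.sin(q)]); t=np.array([-np.sin(q),-np.cos(q)]); f=k-15*t
    P=o+H@[f[0]/1e3,f[1]/1e3,.052]-[0,0,.012]; print(q,(Q.T@(P-s["ee_pos"])).round(3))
E
```

```text
time: 24.05
ee_pos: [0.5945, -0.0301, 0.1493]
eef_rot: [0.669, 0.743, 0.0, -0.0]
ft_force: [-0.4, 0.1, 0.6]
width: 0.0008
grip_force: 0.0
t 24.05 tcp [ 0.5945 -0.0301  0.1493] yawY 6.0 q7 -0.12 shift [0. 0. 0.] turn -0.0006265781399251091
0 [-0.012 -0.001  0.001]
0.2 [-0.021  0.001  0.   ]
0.4 [-0.031  0.001  0.   ]
0.6 [-0.04  -0.001  0.001]
0.8 [-0.049 -0.004  0.003]
1.0 [-0.057 -0.008  0.005]
1.2 [-0.064 -0.014  0.009]
1.4 [-0.069 -0.021  0.013]
1.57 [-0.072 -0.027  0.016]
1.65 [-0.073 -0.03   0.018]
```

```bash
python3 jog.py '[[-0.006,-0.001,0,0,0],[-0.012,-0.001,0,0.1,0],[-0.021,0.001,0,0.2,0],[-0.031,0.001,0,0.35,0],[-0.04,-0.001,0.001,0.5,0]]' 20
python3 - <<'E'
from h import *
from bench import r
H,o=load(); s=r.read_state(); Q=R.from_quat(s["eef_rot"]).as_matrix(); go(s,s["ee_pos"],6); print(s["ft_force"])
for q in (.7,.8,.9,1.0,1.1,1.2,1.3,1.4,1.5,1.57,1.65):
    k=np.array([45*np.cos(q),-68-45*np.sin(q)]); t=np.array([-np.sin(q),-np.cos(q)]); f=k-15*t
    P=o+H@[f[0]/1e3,f[1]/1e3,.052]-[0,0,.012]; print(q,(Q.T@(P-s["ee_pos"])).round(3))
E
```

```text
time: 24.55
ee_pos: [0.5986, -0.0704, 0.1499]
eef_rot: [0.834, 0.551, 0.001, 0.001]
ft_force: [0.7, 1.7, -1.4]
width: 0.0006
grip_force: 1.1
t 24.55 tcp [ 0.5986 -0.0704  0.1499] yawY -23.1 q7 -0.53 shift [0. 0. 0.] turn -0.5072460279204325
[ 0.73925857  1.72370941 -1.37473901]
0.7 [-0.005  0.     0.002]
0.8 [-0.009  0.001  0.003]
0.9 [-0.014  0.001  0.004]
1.0 [-0.018  0.001  0.006]
1.1 [-0.023  0.     0.007]
1.2 [-0.027 -0.001  0.009]
1.3 [-0.031 -0.002  0.011]
1.4 [-0.035 -0.004  0.013]
1.5 [-0.038 -0.006  0.015]
1.57 [-0.041 -0.008  0.017]
1.65 [-0.043 -0.011  0.019]
```

The knob is being pushed with about 2 N. I'll finish the arc.

```bash
python3 jog.py '[[-0.005,0,0.002,0.1,0],[-0.009,0.001,0.003,0.2,0],[-0.014,0.001,0.004,0.32,0],[-0.018,0.001,0.006,0.42,0],[-0.023,0,0.007,0.54,0],[-0.027,-0.001,0.009,0.64,0],[-0.031,-0.002,0.011,0.76,0],[-0.035,-0.004,0.013,0.86,0],[-0.038,-0.006,0.015,0.96,0]]' 20
python3 - <<'E'
from h import *
from bench import r
H,o=load(); s=r.read_state(); P=H.T@(s["ee_pos"]+[0,0,.012]-o); print("tip in holder",P.round(4),s["ft_force"]); go(s,o+H@[.0145,-.113,.052]-[0,0,.012],-84)
E
```

```text
time: 25.45
ee_pos: [0.5785, -0.1036, 0.1352]
eef_rot: [0.995, 0.105, 0.002, 0.001]
ft_force: [0.9, -1.1, 1.4]
width: 0.0001
grip_force: 0.7
tip in holder [ 0.0192 -0.1123  0.0521] [ 0.92427295 -1.12996761  1.42992672]
t 25.45 tcp [ 0.5785 -0.1036  0.1352] yawY -78.0 q7 -1.39 shift [-0.0041  0.0002  0.0024] turn 0.10495413202103589
```

```bash
python3 jog.py '[[-0.002,0,0.001,0.05,0],[-0.004,0,0.002,0.1,0],[-0.006,0,0.003,0.1,0]]' 20;  python3 jog.py '[[-0.002,0,0.001,0,0],[-0.004,0,0.002,0,0],[-0.004,0,0.002,0,0]]' 20
python3 - <<'E'
from h import *
from bench import r
H,o=load(); s=r.read_state(); P=H.T@(s["ee_pos"]+[0,0,.012]-o); print("tip in holder",P.round(4))
E
```

```text
time: 25.75
ee_pos: [0.5746, -0.105, 0.1332]
eef_rot: [0.998, 0.056, 0.004, 0.001]
ft_force: [11.0, 0.1, 3.7]
width: 0.0005
grip_force: 5.7
time: 26.05
ee_pos: [0.5741, -0.105, 0.1332]
eef_rot: [0.998, 0.057, 0.008, 0.001]
ft_force: [18.4, -0.9, 4.6]
width: 0.0006
grip_force: 8.9
tip in holder [ 0.0143 -0.1132  0.0526]
```

The clamp is hard against its end stop at 18 N. I'll back off and check everything.

```bash
python3 jog.py '[[0.006,0,-0.002,0,0],[0.012,0,-0.01,0,0],[0.012,0,-0.05,0,0],[0.012,0,-0.1,0,0],[-0.04,0.0,-0.13,0,0],[-0.09,0,-0.13,0,0],[-0.13,0,-0.13,0,0],[-0.13,0,-0.13,0,0],[-0.13,0,-0.13,0,0]]' 20
python3 - <<'E'
from h import *
from bench import r
import cv2
H,o=load(); s=r.read_state(); go(s,s["ee_pos"],0)
for n in ("scene","top","wrist"):
    c=r.camera(n); g=cv2.cvtColor(c["img"],cv2.COLOR_RGB2GRAY); cv2.imwrite(f"pics/z_{n}.png",c["img"][:,:,::-1])
    k,_,st,ce=cv2.connectedComponentsWithStats((g<55).astype(np.uint8))
    for i in range(1,k):
        p=ray(c,ce[i],H,o,.062)
        if 8<st[i,4]<1500 and .03<np.hypot(p[0],p[1]+.068)<.065 and p[1]<-.03: print(n,"knob?",p.round(4),"q",np.arctan2(-(p[1]+.068),p[0]).round(2),st[i,4])
    for m,P in (("on",-.102-.03*np.sin(.4)),("off",-.102+.03*np.sin(.4))):
        u=proj(c,o+H@[-.06,P,.004+.03*np.cos(.4)])[0].round().astype(int)
        if 1<u[0]<510 and 1<u[1]<382: print(n,m,u,g[u[1]-1:u[1]+2,u[0]-1:u[0]+2].tolist())
lidfit(r,145)
E
```

```text
time: 26.95
ee_pos: [0.438, -0.1198, 0.2595]
eef_rot: [0.998, 0.056, 0.001, 0.001]
ft_force: [-0.1, 0.4, -0.3]
width: 0.0004
grip_force: 0.0
t 26.95 tcp [ 0.438  -0.1198  0.2595] yawY -83.5 q7 -1.27 shift [0. 0. 0.] turn -1.4577550687661178
scene knob? [ 0.0004 -0.1158  0.062 ] q 1.56 45
scene on [278 254] [[124, 127, 132], [127, 132, 128], [127, 133, 126]]
scene off [271 247] [[101, 100, 109], [103, 101, 105], [103, 102, 104]]
top knob? [ 0.0046 -0.1122  0.062 ] q 1.47 21
top on [308 206] [[100, 110, 112], [98, 103, 107], [93, 93, 99]]
top off [300 207] [[93, 96, 92], [93, 93, 96], [86, 89, 94]]
wrist knob? [ 0.0312 -0.0374  0.062 ] q -0.77 63
wrist knob? [ 0.0021 -0.1128  0.062 ] q 1.52 324
wrist on [256 101] [[123, 126, 134], [120, 126, 120], [118, 120, 118]]
wrist off [235 100] [[96, 97, 98], [98, 97, 96], [95, 97, 95]]
7 centre mm [-5.   3.8] dz -9.3 phi 145.1 R 0.0413 tilt 0.051 high side at 74.0
```

The clamp reads about 1.53. I'll check the toggle numerically in the wrist view.

Run:
```python
from h import *
from bench import r
import cv2
H,o=load(); c=r.camera("wrist"); g=cv2.cvtColor(c["img"],cv2.COLOR_RGB2GRAY)
for m,y,z in (("pivot",-.102,.004),("on",-.102-.036*.389,.004+.036*.92),("off",-.102+.036*.389,.004+.036*.92),("stroke",-.122,0)): print(m,proj(c,o+H@[-.06,y,z])[0].round(1))
for v in range(84,128,2): print(v,''.join(" .:-=+*#%@"[min(9,max(0,(int(x)-70)//12))] for x in g[v,215:285]))
lidfit(r,145); print(r.read_state()["time"])
```

```text
pivot [246.6  88.5]
on [258.8 103. ]
off [232.8 102.7]
stroke [263.9  87.1]
84 ::.:::::::*#*###########*%@#+#%@@%**#%@**############=====- %@@@@%@@@@
86 ::::::::::::::::::::*##-%@##%@@@%%@@*%%######@@@@@@@@=====: %@@@@@@@@@
88 :::.::::::::::::::::::*-%@#%@@#*#**#%*%%#############+====::%@@@@@@@@@
90 :::::::::::::::::::::::::---%@#+**#*+*%+*############=====::%@@@@@@@@@
92 :::::::::::::::::::::::::::---=::-+*#=- .:::::::*####=====:=%@@@@@@@@@
94 :::::::::::::::::::::::::::::----:::::---:::::::::::*+====.=%@@@@@@@@@
96 ::::::::::::::::::::.::::::::::::::.::-------..:::::#+====.*%@@@@@@@@@
98 :::::::::::::::::::::::::::::::::::..::-=====--:::::*+====.+%@%@@@@@@@
100 ::::::::::::::::::::::::::::::::::::..:-==+==----::*+====-.*%@@@@@@@@@
102 ::::::::.::::::::::::::::::::::::::::.::-=----=-:::**====- %@@@@@@@@@@
104 :::::::::::::::::::::::::::::::::::::::..----:::::*#+====- %@@@@@@@@@@
106          .  .   .   . . .. .......................++=====::%@@@@@@@@@@
108                                                   =======::%@@@@@@@@*=
110                                                  -========%@@@@@@@*===
112                                                  :----. .%@@@@@@@@+-==
114 ---------------------=--==----=-----==-----=-====----===-===========-=
116 --------------==----------=----=--=--=------============-=====-=====-=
118 -----------------------------=-----====-======-==---=====-======-==-==
120 ------------------------------------==-=--=-=-=====---==-====-==-=--=-
122 -----------------------------------------=-====%%@@%%%@+=-%%%%%+====-=
124 --=--=----==----------------------==--==-=-=%@@@@@@@%@@@%@%%%@@%%+-==-
126 ------------=-----------------=--=----=-=-=%@@@@@@@@@@@@@@@@@@@@+=----
7 centre mm [-5.   3.7] dz -9.1 phi 145.0 R 0.0413 tilt 0.054 high side at 67.0
27.25
```

The lever runs from the pivot at (246,90) to its tip at (258,102), towards the white stroke, so it is on. One last lid check from above it.

```bash
python3 jog.py '[[0.02,-0.04,-0.02,0,0],[0.04,-0.08,-0.03,0,0],[0.058,-0.114,-0.03,0,0],[0.058,-0.114,-0.03,0,0],[0.058,-0.114,-0.03,0,0],[0.058,-0.114,-0.03,0,0]]'
python3 - <<'E'
from h import *
from bench import r
lidfit(r,145);lidfit(r,145);lidfit(r,145)
E
```

```text
time: 27.85
ee_pos: [0.4829, -0.0006, 0.2877]
eef_rot: [0.998, 0.056, -0.0, -0.0]
ft_force: [0.4, 0.7, -0.3]
width: 0.0009
grip_force: 0.0
8 centre mm [-3.3  0.1] dz -3.4 phi 145.3 R 0.0414 tilt 0.021 high side at 25.0
8 centre mm [-3.4  0.2] dz -3.4 phi 145.2 R 0.0414 tilt 0.016 high side at 21.0
8 centre mm [-3.4  0.1] dz -3.4 phi 145.3 R 0.0414 tilt 0.017 high side at 28.0
```

The lid is flush with its key in the notch, the clamp is over it and the toggle is on, so I'm handing in.

```bash
python3 -c "
from bench import r
print(r.close_job())"
```

```text
the job is handed in; nothing more can be done
None
```

I handed the job in at about 28 s, with no verdict shown: by camera the lid is flush with its key in the notch, the clamp is at its end stop, and the toggle (already on) was left alone; I did not re-measure the loose things, but no move went near them.

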